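# Put the lunch carrier back together

## Task

Put the washed lunch carrier together and set it out: stack all the steel tins that are on the counter centrally on the carrier's base, each nested in the one below, and press the flat cover plate down on the top tin until it is level and fully home. Then stand the tall steel shell over them on the base and twist it clockwise (seen from above) until it stops under both catches. Check that the catches hold by lifting the closed carrier by the shell's handle a few centimetres clear of the counter, so that the base comes up with it, and set it down upright on the middle of the cork mat; leave the other things on the counter alone.

Things in the scene. Friction and masses are not known exactly. Their poses are not given: they have to be found in the camera images.
- tin_a_mid (a point): centre (half-way up) of an open round steel tin, 64 mm outside diameter, 36 mm high, wall 3 mm, 75 g, mouth up, z up. Its lowest 4 mm is a foot 52 mm across that drops into the 58 mm mouth of the tin below (or the ring on the base), so stacked tins sit 32 mm apart. All tins are alike; two or three are present, the rest are None from the start
- tin_b_mid (a point): centre (half-way up) of an open round steel tin, 64 mm outside diameter, 36 mm high, wall 3 mm, 75 g, mouth up, z up. Its lowest 4 mm is a foot 52 mm across that drops into the 58 mm mouth of the tin below (or the ring on the base), so stacked tins sit 32 mm apart. All tins are alike; two or three are present, the rest are None from the start
- tin_c_mid (a point): centre (half-way up) of an open round steel tin, 64 mm outside diameter, 36 mm high, wall 3 mm, 75 g, mouth up, z up. Its lowest 4 mm is a foot 52 mm across that drops into the 58 mm mouth of the tin below (or the ring on the base), so stacked tins sit 32 mm apart. All tins are alike; two or three are present, the rest are None from the start
- plate_knob (a point): centre of the red knob (18 mm across, 16 mm high, z up) of the flat steel cover plate: a disc 64 mm across, 4 mm thick, with a 4 mm deep plug under it ringed by a soft silicone seal. This point is 8 mm above the disc, 16 mm above the plug's underside, 8 mm below the knob's top. The seal holds the plate about 2 mm proud until it is pushed with about 3 to 7 N; home, this point is 30 mm above the tin's centre
- shell_grip (a point): centre of the black bar handle on top of the tall steel shell: bar 16 mm wide (shell x), 64 mm long (shell y), 16 mm high, 18 mm of free space under it; this point is on the shell's axis, 154 mm above its open lower rim. The shell is a bell open below: 90 mm outside and 80 mm inside diameter, 124 mm deep inside, about 240 g
- shell_foot (a point): centre of the shell's open lower rim, z up along its axis. The shell's x axis points along its two red lugs, which stick out at the rim on +x and -x (each 5 mm high, 18 mm wide, reaching 57 mm from the axis). A half turn of the shell gives the same fit
- carrier_base: loose base, about 280 g: dark disc 136 mm across, 8 mm thick; origin at the centre of its underside, z up. A low ring (58 mm inside, 74 mm outside, 3 mm high) takes the foot of the first tin. A tin on the base has its centre 26 mm above this origin, the next 58, the next 90. The shell stands on the disc's top, outside the ring, with 3 mm of play. If twisted on past the stop, the base turns along
- catch (a point): on the base, at the middle of its +x catch, 18 mm above the base's underside; its x axis is the base's x axis. Two black hooked catches, 21 mm high, stand at the base's +x and -x rim, 14 mm either side of the x axis. The shell drops in freely with its x axis 30 to 150 degrees counter-clockwise of the base's (60 is good); turned clockwise, its lugs slide under the catches (2 mm to spare) and stop at 0
- mat: fixed cork mat, 190 mm square, 6 mm thick; origin at the centre of its underside, z up
- creamer: bystander: white ceramic creamer, 72 mm across, 85 mm high; origin at its underside
- pepper: bystander: glass pepper shaker with steel cap, 48 mm across, 100 mm high; origin at its underside
- clip: bystander: red plastic bag clip lying flat, 110 x 24 x 18 mm, long along its x; origin at its underside
- mug: bystander: blue mug, 78 mm across, 90 mm high; origin at its underside
- jam_jar: bystander: amber jam jar, 68 mm across, 95 mm high; origin at its underside
- spoon: bystander: steel spoon with a wooden handle, 160 mm long, lying along its x; origin at its underside
Not all that is in view belongs to the job. Leave any green or turquoise look-alike of the part that bears tin_b_mid alone.

How it is judged:
By the outcome, as a careful person would: the job done as asked, in the order asked, and still so for the second after the job is handed in, with the robot touching nothing.
Of tin_a, tin_b, tin_c only 2 to 3 are there at a start; the rules pass over those that are not, and their reading is None.
At some moment in a run one of cover_plate, tin_a, tin_b, tin_c may be knocked a few centimetres aside while the robot is not near it.
Once in a run the grip may slacken for a moment while it holds something.
It also fails if it takes over 208 s, if anything falls off the work surface, if the arm or the gripper's body presses on something with over 40 N, if the wrist force passes 120 N, or if a joint passes its speed limit or range.

## Robot

A 6-joint arm with a two-finger parallel gripper is mounted at the origin on the work surface. World frame = base frame: x ahead of the robot, y to its left, z up, the work surface at z = 0. Lengths are in m, angles in degrees, forces in N, time in s.
With the tool pointing down it reaches from about 0.325 to 0.85 m from the base axis. Payload 15.5 kg.
Tool frame: the origin (TCP) lies at the very end of the fingers, on their centre line; the grasp point (between the pads) lies arm.grip_depth behind it (arm.grip_depth is the distance from the TCP to the grasp point, in m); z points along the fingers, y is the line along which they close (so a half turn about z gives the same grasp; the last joint's range is limited). The gripper opens to 91 mm and grips with 3 to 60 N. Pads are 32 mm wide; open, the fingers measure 118 mm over their backs; the gripper's body (76 mm by 178 mm) begins 60 mm behind the grasp point.
Start: joints at [70.961, 28.281, 77.091, -0, 74.628, -5.472], TCP at [0.147, 0.608, 0.214] pointing down, gripper open.
Joint ranges: [-166.48, 166.48], [-47.26, 123.95], [12.59, 153.08], [-70.14, 250.14], [6.76, 159.57], [-176.63, 176.63]. Speed limits (degrees/s): [108.29, 108.29, 147.25, 172.46, 172.46, 172.46].

## Interface

Orientations are given as a 3x3 rotation matrix whose columns are the frame's x, y, z axes.
In Python, from rig import arm gives the robot as it stands. Calls block until the motion is done:
- arm.move_to(position, orientation): joint-space move of the TCP to a pose.
- arm.move_l(position, orientation=None, feed=0.15): straight line of the TCP; orientation=None keeps the orientation; feed is the mean speed in m/s.
- arm.move_joints(angles): joint-space move.
- arm.grip(opening): finger opening in m; the grip force is fixed at half the most; returns when the fingers have stopped.
- arm.sleep(seconds).
- arm.solve_ik(position, orientation): joint angles nearest the present ones, or None.
- arm.snapshot(name): name is "scene" or "side" or "wrist"; returns the picture (480x640x3 uint8, red, green, blue); there is no depth.
- arm.get_calibration(name): a dict with "intrinsics" (3x3 intrinsics, pixels), "cam_to_world" (4x4, takes a point from camera to world coordinates). Camera axes: x right, y down, z forward; pixel columns grow to the right and rows downward; lengths in m; the calibration is good to about 2 mm. A picture is of the moment at which its call begins: read the wrist's pose just before it. get_calibration takes no time and is no camera call; for the wrist camera it gives the pose at the moment of the call.
A pose or a line that the arm cannot do raises arm.Unreachable and nothing moves.
- arm.sign_off(): hands the job in; it is judged then, once.
Readings, each from a call of its own:
- arm.current_t(): time.
- arm.current_joint_positions(): joint angles.
- arm.current_dq(): joint speeds.
- arm.current_tau(): joint torques, N m.
- arm.current_ee_pos(): TCP position.
- arm.current_tool_rot(): TCP orientation.
- arm.current_force(): force on the tool from outside, world axes, zero at the start.
- arm.current_torque(): the same for the moment, N m.
- arm.current_width(): finger opening in m.
- arm.current_grasp_force(): force on a finger pad.
Only numpy, scipy, OpenCV 4.12 (cv2) and the standard library are available. Lean on these libraries where they do the work, as an engineer would, in place of code of your own. Each camera call takes 0.05 s, during which the arm holds its last target. There are 200 camera calls.

## Working session

There is one attempt and no reset: what is moved stays moved. The work goes in short steps, each a Python script; the robot and the scene stay as the last script left them, time stands still between calls to the robot, and variables do not carry over. Pictures are saved under pics/ and viewed, at most 15 in all, crops included, and the job is handed in when it is done.

```bash
ls; mkdir -p pics
python3 - <<'E'
from rig import arm
import cv2
for n in("scene","side"):
    cv2.imwrite(f"pics/{n}0.png",arm.snapshot(n)[:,:,::-1])
    c=arm.get_calibration(n);print(n,c["intrinsics"].round(1).tolist(),c["cam_to_world"].round(3).tolist())
c=arm.get_calibration("wrist");print(c["intrinsics"].round(1).tolist(),c["cam_to_world"].round(3).tolist())
print(arm.grip_depth,arm.current_tool_rot(),arm.current_t())
E
```

```text
pics
scene [[604.0, 0.0, 326.8], [0.0, 604.0, 236.8], [0.0, 0.0, 1.0]] [[-0.004, 0.762, -0.648, 1.624], [1.0, -0.004, -0.012, 0.067], [-0.012, -0.648, -0.762, 1.353], [0.0, 0.0, 0.0, 1.0]]
side [[549.4, 0.0, 322.9], [0.0, 549.4, 239.9], [0.0, 0.0, 1.0]] [[0.734, -0.521, 0.436, -0.014], [-0.679, -0.563, 0.472, -0.59], [-0.001, -0.642, -0.767, 1.15], [0.0, 0.0, 0.0, 1.0]]
[[382.5, 0.0, 311.4], [0.0, 382.5, 237.3], [0.0, 0.0, 1.0]] [[0.235, 0.943, 0.234, 0.08], [0.972, -0.228, -0.058, 0.624], [-0.001, 0.241, -0.97, 0.384], [0.0, 0.0, 0.0, 1.0]]
0.0188 [[-9.72096360e-01  2.34581631e-01 -3.54725625e-04]
 [ 2.34581878e-01  9.72095807e-01 -1.04098361e-03]
 [ 1.00631660e-04 -1.09514858e-03 -9.99999395e-01]] 0.1
```

View pics/scene0.png

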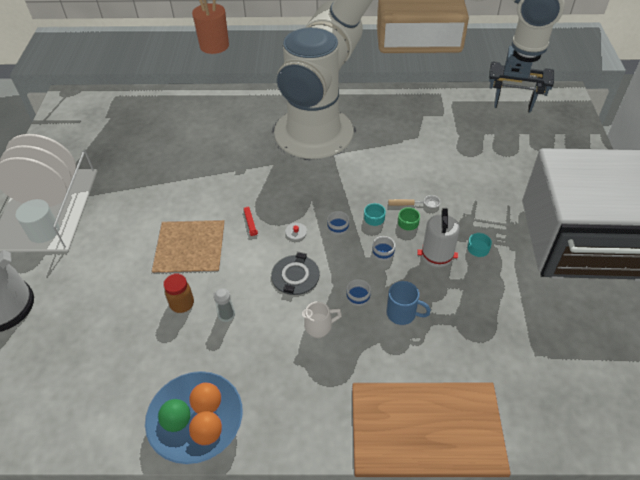

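View pics/side0.png

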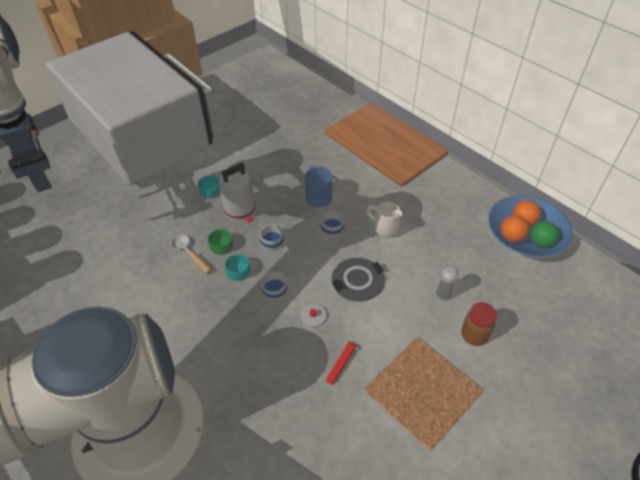

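Tins (blue inside) are at scene px (339,222), (384,247) and (359,291). The plate is at (296,231), the base at (296,274), the shell at (440,243) and the mat at (189,246). The teal and green tins are look-alikes. Next I compute positions from both cameras.

```bash
cat > h.py <<'E'
from rig import arm
import numpy as np, cv2
def ray(cal,px,z):
    K,T=cal["intrinsics"],cal["cam_to_world"]
    d=T[:3,:3]@np.linalg.solve(K,[px[0],px[1],1.]); o=T[:3,3]
    return o+d*(z-o[2])/d[2]
def proj(cal,p):
    K,T=cal["intrinsics"],cal["cam_to_world"]
    q=K@(T[:3,:3].T@(np.asarray(p,float)-T[:3,3])); return q[:2]/q[2]
def R(yaw):  # tool down, tool y axis at yaw (deg) from world x
    a=np.radians(yaw); y=np.array([np.cos(a),np.sin(a),0]); z=np.array([0,0,-1.]); return np.column_stack([np.cross(y,z),y,z])
def snap(name,f):
    cal=arm.get_calibration(name); im=arm.snapshot(name)[:,:,::-1].copy()
    if f: cv2.imwrite(f"pics/{f}.png",im)
    return im,cal
E
python3 - <<'E'
from h import *
s,d=arm.get_calibration("scene"),arm.get_calibration("side")
for n,a,b,z in [("t1",(339,220),(274,285),.036),("t2",(384,243),(271,234),.036),("t3",(359,289),(333,222),.036),("plate",(296,233),(313,317),.004),("base",(295.5,273),(358,278),.010),("grip",(445,220),(234,172),.154),("mat",(189,246),(425,392),.006),("clip",(250,222),(342,363),.01),("mug",(404,288),(319,172),.09),("creamer",(318,308),(388,207),.085),("pepper",(222,296),(449,272),.1),("teal1",(374,210),(238,263),.036),("green",(409,214),(220,238),.036)]:
    print(n,ray(s,a,z)[:2].round(3),ray(d,b,z)[:2].round(3))
E
```

```text
t1 [0.44  0.082] [0.432 0.071]
t2 [0.528 0.209] [0.532 0.205]
t3 [0.688 0.134] [0.683 0.124]
plate [ 0.462 -0.044] [ 0.454 -0.048]
base [ 0.614 -0.04 ] [ 0.614 -0.043]
grip [0.548 0.363] [0.539 0.354]
mat [ 0.512 -0.353] [ 0.505 -0.36 ]
clip [ 0.423 -0.183] [ 0.418 -0.187]
mug [0.723 0.246] [0.75  0.253]
creamer [0.78  0.027] [0.797 0.032]
pepper [ 0.753 -0.215] [ 0.736 -0.221]
teal1 [0.401 0.187] [0.408 0.187]
green [0.418 0.289] [0.424 0.286]
```

Run:
```python
from h import *
arm.move_to([.50,.10,.33],R(90)); snap("wrist","w1"); print(arm.current_joint_positions(),arm.current_t())
```

```text
[ 4.66142586e+00  1.31372441e+01  8.25287650e+01  4.81592821e-03
  8.43475244e+01 -8.53832150e+01] 2.4
```

View pics/w1.png

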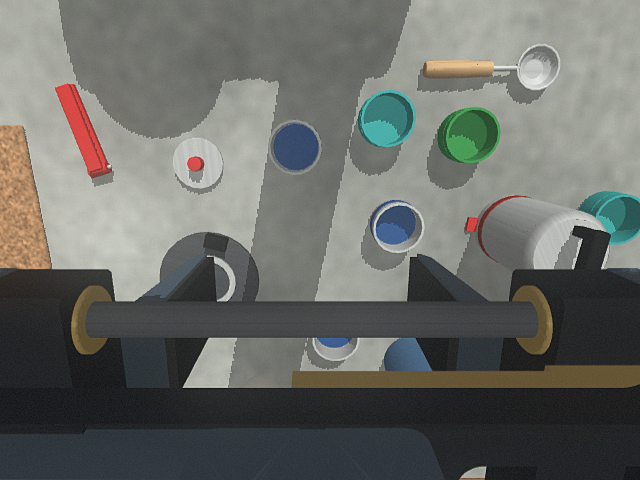

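The wrist view shows t1 rim (296,147), t2 rim (397,226), plate disc (197,163) and knob (195,163). The gripper hides whatever is below row 270, so I move outward to see the base and t3.

Run:
```python
from h import *
c=arm.get_calibration("wrist")
for n,p,z in [("t1",(296,147),.036),("t2",(397.5,226),.036),("knob",(195.5,162),.024),("disc",(198,164),.007)]: print(n,ray(c,p,z)[:2].round(4))
arm.move_to([.73,.06,.30],R(90)); snap("wrist","w2")
```

```text
t1 [0.4375 0.0827]
t2 [0.5329 0.2078]
knob [ 0.4555 -0.0408]
disc [ 0.4588 -0.0429]
```

View pics/w2.png

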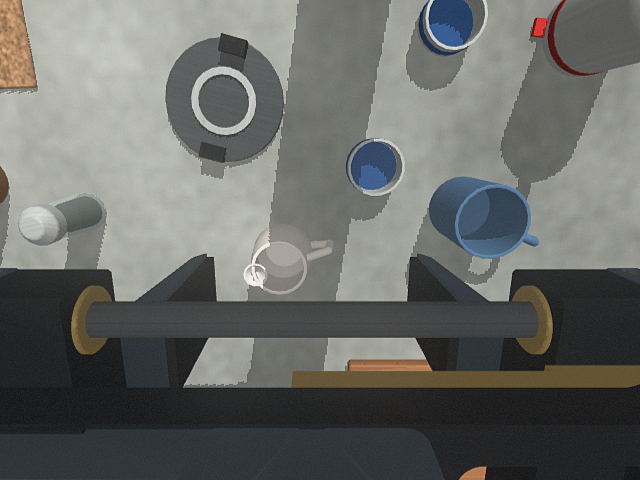

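Run:
```python
import cv2
im=cv2.imread("pics/w2.png")[25:205,150:420]
cv2.imwrite("pics/w2c.png",cv2.resize(im,None,fx=2.9,fy=2.9,interpolation=cv2.INTER_CUBIC))
```

```text
(no output)
```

View pics/w2c.png

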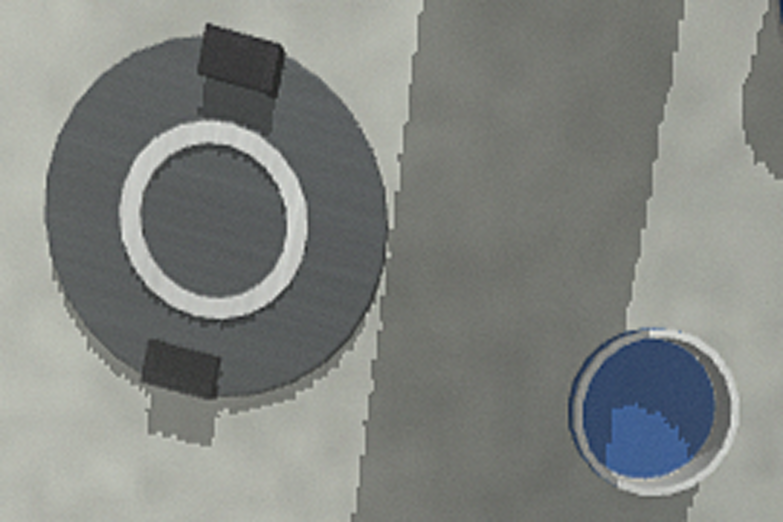

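The base ring centre is at full-image px (223.4,100.7), the catch tops at (233.1,45.7) and (212.8,152.2), and the t3 rim at (376.2,167). The base x axis runs close to world x.

Run:
```python
from h import *
c=arm.get_calibration("wrist")
b=ray(c,(223.4,100.7),.011)[:2];u=ray(c,(233.1,45.7),.021)[:2];l=ray(c,(212.8,152.2),.021)[:2]
print("base",b,"catches",u,l,(u+l)/2,np.linalg.norm(u-l),"yaw",np.degrees(np.arctan2(*(l-u)[::-1])))
print("t3",ray(c,(376.2,167),.036)[:2],"t2",ray(c,(453.5,17),.036)[:2],arm.current_t())
for x,y,w in [(.613,-.04,60),(.683,.13,60),(.44,.083,90),(.54,.36,90),(.51,-.355,90)]:
    for d in (0,180): print(x,y,w-d,arm.solve_ik([x,y,.28],R(w-d)))
```

```text
base [ 0.61565814 -0.03920883] catches [ 0.56053056 -0.0234399 ] [ 0.67264785 -0.052345  ] [ 0.61658921 -0.03789245] 0.11578339280547635 yaw -14.456690899822124
t3 [0.68849811 0.13361217] t2 [0.53694059 0.20668744] 3.3833
0.613 -0.04 60 [-9.30103892e+00  2.43398738e+01  7.32583640e+01 -2.54444375e-14
  8.24017622e+01 -6.93010389e+01]
0.613 -0.04 -120 [-9.30103892e+00  2.43398738e+01  7.32583640e+01 -2.54444375e-14
  8.24017622e+01  1.10698961e+02]
0.683 0.13 60 [ 5.85898068e+00  3.16264757e+01  6.05033075e+01 -2.54444375e-14
  8.78702168e+01 -5.41410193e+01]
0.683 0.13 -120 [ 5.85898068e+00  3.16264757e+01  6.05033075e+01 -2.54444375e-14
  8.78702168e+01  1.25858981e+02]
0.44 0.083 90 [ 3.03336723e+00  9.85016188e+00  9.49093238e+01 -2.54444375e-14
  7.52405143e+01 -8.69666328e+01]
0.44 0.083 -90 [ 3.03336723e+00  9.85016188e+00  9.49093238e+01 -2.54444375e-14
  7.52405143e+01  9.30333672e+01]
0.54 0.36 90 [ 2.84209603e+01  2.74095968e+01  6.80194276e+01 -2.54444375e-14
  8.45709757e+01 -6.15790397e+01]
0.54 0.36 -90 [ 2.84209603e+01  2.74095968e+01  6.80194276e+01 -2.54444375e-14
  8.45709757e+01  1.18420960e+02]
0.51 -0.355 90 [-4.03448762e+01  2.49621178e+01  7.22129887e+01 -2.54444375e-14
  8.28248935e+01 -1.30344876e+02]
0.51 -0.355 -90 [-4.03448762e+01  2.49621178e+01  7.22129887e+01 -2.54444375e-14
  8.28248935e+01  4.96551238e+01]
```

```bash
cat >> h.py <<'E'
B=np.array([.6160,-.0388]); BY=-14.5
def blobs(tag=""):
    im=arm.snapshot("scene"); hsv=cv2.cvtColor(im,cv2.COLOR_RGB2HSV)
    m=cv2.inRange(hsv,(106,110,40),(125,255,255)); n,_,st,ce=cv2.connectedComponentsWithStats(m)
    c=arm.get_calibration("scene")
    print(tag,[(ce[i].round(0).tolist(),int(st[i,4]),ray(c,ce[i],.02)[:2].round(3).tolist()) for i in range(1,n) if st[i,4]>25 and st[i,4]<600])
def down(p,z,rot=None,lim=4.,step=.002,zfast=.012):
    """straight down to z; the last zfast in steps, stop on force rise; returns (z, df)"""
    arm.move_l([*p,z+zfast],rot,feed=.12); arm.sleep(.15); f0=arm.current_force()[2]; zz=z+zfast; df=0
    while zz>z+1e-6:
        zz=max(z,zz-step); arm.move_l([*p,zz],feed=.03); df=arm.current_force()[2]-f0
        if df>lim: break
    return zz,df
def pick(p,yaw,z,open_=.088,lift=.16):
    arm.grip(open_); arm.move_to([*p,z+.10],R(yaw)); arm.move_l([*p,z],feed=.15); arm.grip(.0)
    w=arm.current_width(); arm.move_l([*p,lift],feed=.2); print("picked w",w,arm.current_width(),"F",arm.current_grasp_force(),arm.current_t())
def put(i,z0=.009,h=.10):
    z=.008+.032*i+z0; yaw=BY+90
    arm.move_to([*B,z+h],R(yaw)); print("w",arm.current_width())
    r=down(B,z); print("contact",r[0]-z,r[1],"w",arm.current_width())
    return r,z
E
python3 - <<'E'
from h import *
blobs("before")
pick((.6885,.1336),20,.009)
put(0)
blobs("held"); print(arm.current_t())
E
```

```text
before [([338.0, 223.0], 63, [0.436, 0.079]), ([338.0, 230.0], 35, [0.464, 0.078]), ([383.0, 247.0], 89, [0.532, 0.208]), ([382.0, 255.0], 37, [0.561, 0.204]), ([358.0, 292.0], 132, [0.685, 0.131]), ([357.0, 301.0], 38, [0.714, 0.127])]
picked w 0.06381261595031355 0.06372956072537597 F 29.999808354768902 7.1833
w 0.0638964218058544
contact 0.0 7.118929966308053 w 0.06367987311102305
held [([338.0, 222.0], 77, [0.434, 0.079]), ([338.0, 230.0], 35, [0.464, 0.078]), ([383.0, 247.0], 88, [0.531, 0.208]), ([382.0, 255.0], 37, [0.561, 0.204]), ([295.0, 269.0], 115, [0.607, -0.04]), ([295.0, 277.0], 38, [0.637, -0.04])]
10.9417
```

Run:
```python
from h import *
arm.grip(.085); arm.move_l([*B,.12],feed=.2)
pick((.534,.2073),0,.009)
put(1); blobs()
print(arm.current_t())
```

```text
picked w 0.06375035021170272 0.06360251517679477 F 29.99954542145133 16.2333
w 0.06352657629185701
contact 0.0 8.314327134228876 w 0.06358403284446769
 [([338.0, 222.0], 77, [0.434, 0.079]), ([338.0, 230.0], 35, [0.464, 0.078]), ([295.0, 261.0], 111, [0.579, -0.043]), ([295.0, 270.0], 41, [0.611, -0.042]), ([295.0, 277.0], 40, [0.636, -0.039])]
20.4167
```

Run:
```python
from h import *
arm.grip(.085); arm.move_l([*B,.16],feed=.2)
pick((.4375,.0827),0,.009)
put(2); arm.grip(.085); arm.move_l([*B,.2],feed=.2)
print(arm.current_t())
arm.move_to([.68,-.04,.30],R(90)); snap("wrist","w3"); snap("scene","s3")
```

```text
picked w 0.0636118466495319 0.06342301822869136 F 29.9997559338226 25.5583
w 0.06358672908820838
contact 0.00399999999999999 4.500942038393949 w 0.06360410639577226
30.2583
```

View pics/w3.png

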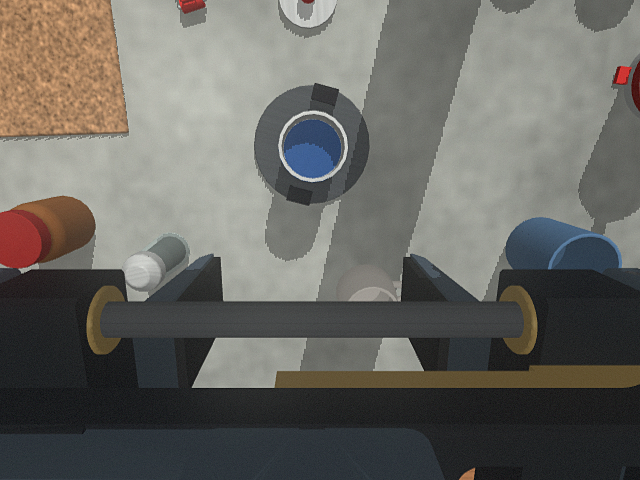

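The stack looks upright with its rim at (313,146), but the third tin made contact 4 mm early. I'll regrip it and check whether it seats.

Run:
```python
from h import *
c=arm.get_calibration("wrist")
print(ray(c,(313,146),.112)[:2], ray(c,(313,146),.116)[:2])
yaw=BY+90; z=.008+.064+.009
arm.move_to([*B,z+.06],R(yaw)); arm.move_l([*B,z+.003]); arm.grip(0); arm.sleep(.2)
f0=arm.current_force()
for dz in (.001,-.001,-.003,-.005):
    arm.move_l([*B,z+dz],feed=.02); arm.sleep(.1); f=arm.current_force()-f0; print(dz,f.round(1),arm.current_width())
    if f[2]>8: break
print(arm.current_t())
```

```text
[ 0.61375343 -0.0379794 ] [ 0.61372902 -0.0379982 ]
0.001 [-3.7  2.  13.8] 0.06372634449189529
33.1667
```

Run:
```python
from h import *
arm.grip(.085); arm.move_l([*B,.15]); arm.grip(.056)
print(arm.current_width())
z,df=down(B,.106,step=.001,lim=3,zfast=.016); print("rim at",z,df,arm.current_ee_pos())
```

```text
0.05608160578876117
rim at 0.10999999999999999 8.019120146102708 [ 0.61640309 -0.03888066  0.11047775]
```

Run:
```python
from h import *
arm.move_l([*B,.2],feed=.2); arm.move_to([.55,-.04,.2],R(90)); arm.grip(.05)
im,c=snap("wrist",None)
hsv=cv2.cvtColor(im,cv2.COLOR_BGR2HSV); m=cv2.inRange(hsv,(0,150,60),(8,255,255))|cv2.inRange(hsv,(172,150,60),(180,255,255))
n,_,st,ce=cv2.connectedComponentsWithStats(m)
for i in range(1,n):
    if st[i,4]>60: print(st[i].tolist(),ce[i].round(1),ray(c,ce[i],.020)[:2].round(4))
cv2.imwrite("pics/w4.png",im)
```

```text
[112, 0, 74, 133, 3417] [147.   62.5] [ 0.4169 -0.1787]
[297, 103, 20, 21, 313] [306.8 112.6] [ 0.4575 -0.0436]
```

View pics/w4.png

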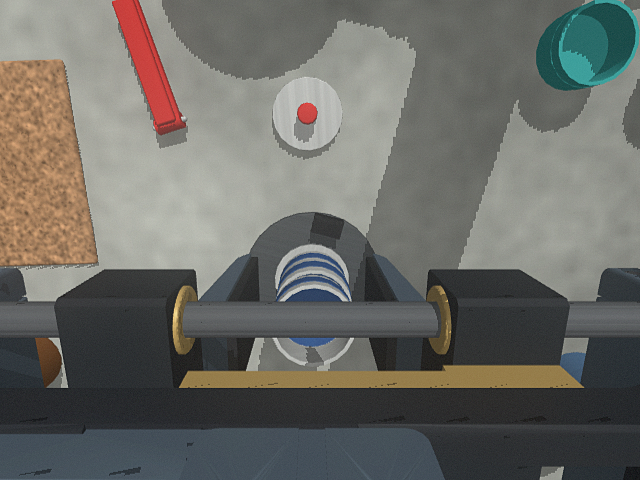

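Run:
```python
from h import *
yaw=BY+90; P=(.4575,-.0436)
arm.grip(.04); arm.move_to([*P,.08],R(yaw)); r=down(P,.0095,lim=3); print(r); z0=r[0]
arm.grip(0); print("w",arm.current_width()); arm.move_l([*P,.18],feed=.2); print("w",arm.current_width(),arm.current_grasp_force())
dz=z0-.0095
T=np.array([.6150,-.0385])
arm.move_to([*T,.16],R(yaw)); print("w",arm.current_width())
arm.move_l([*T,.1185+dz+.008],feed=.1); arm.sleep(.2); f0=arm.current_force()
z=.1265+dz
while z>.1125+dz:
    z-=.001; arm.move_l([*T,z],feed=.02); arm.sleep(.05); f=arm.current_force()-f0; print(round(z-dz,4),f.round(1))
    if f[2]>12: break
print(arm.current_width(),arm.current_t())
```

```text
(0.0095, np.float64(0.3717241048411773))
w 0.01695894281387011
w 0.016761287591249154 29.999893605709076
w 0.017025276324625527
0.1255 [-0.3 -0.6  1. ]
0.1245 [-0.6 -0.8 -0.1]
0.1235 [ 0.9  0.2 -0. ]
0.1225 [ 0.1 -0.2 -0.1]
0.1215 [ 0.3 -0.1 -0.7]
0.1205 [-0.5 -1.2 -0.2]
0.1195 [-1.6 -0.4 -0.3]
0.1185 [-0.7 -0.9  1.8]
0.1175 [-0.1 -0.6  1.7]
0.1165 [ 0.3 -0.9  4.4]
0.1155 [ 0.9 -0.1  5. ]
0.1145 [ 0.4 -0.6  9.6]
0.1135 [-1.3 -0.4 17.9]
0.016974024105307035 49.875
```

Run:
```python
from h import *
T=(.6150,-.0385)
arm.grip(.04); arm.move_l([*T,.165],feed=.2); arm.grip(0); print(arm.current_width())
arm.move_l([*T,.136]); arm.sleep(.2); f0=arm.current_force(); z=.134
while z>.120:
    z-=.001; arm.move_l([*T,z],feed=.02); arm.sleep(.05); f=arm.current_force()-f0; print(round(z,4),arm.current_ee_pos()[2].round(4),f.round(1))
    if f[2]>16: break
arm.move_l([*T,.24],feed=.25)
# shell look
arm.grip(.06); arm.move_to([.66,.33,.36],R(90)); snap("wrist","w5"); print(arm.current_t())
```

```text
0.0001729389842180542
0.133 0.133 [0.2 1.2 0.1]
0.132 0.132 [0.4 0.4 0.8]
0.131 0.131 [1.3 1.1 1. ]
0.13 0.1302 [-0.1  1.6  4.8]
0.129 0.1298 [-0.5  1.3 12.8]
0.128 0.1295 [-1.4  1.7 21.4]
57.05
```

View pics/w5.png

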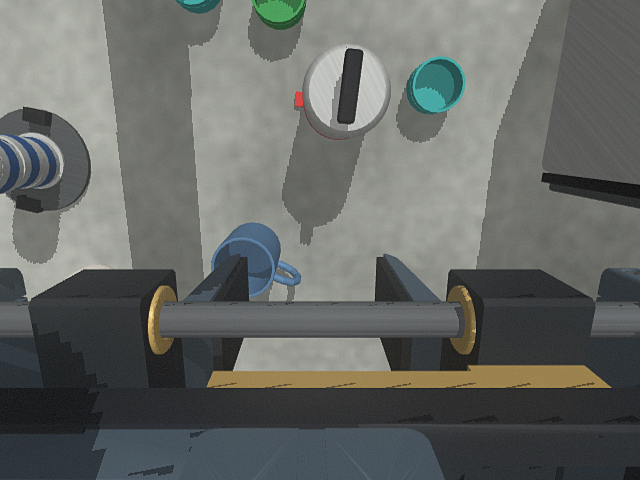

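The shell's handle bar runs from px (354,50) to (346,122), and its lug is at (299,100). The knob top reads about 2 mm high, so I'll check my z reference against the counter and look at the stack obliquely.

Run:
```python
from h import *
c=arm.get_calibration("wrist")
a,b=[ray(c,p,.162)[:2] for p in((354,50),(346.5,122.5))]
print("bar",a,b,(a+b)/2,np.linalg.norm(a-b),"shell y yaw",np.degrees(np.arctan2(*(b-a)[::-1])))
print("lug",ray(c,(299,100),.003)[:2])
# counter touch
Q=(.52,.09); arm.grip(0); arm.move_to([*Q,.06],R(90)); arm.move_l([*Q,.008]); arm.sleep(.2); f0=arm.current_force(); z=.006
while z>-.004:
    z-=.001; arm.move_l([*Q,z],feed=.02); arm.sleep(.05); f=arm.current_force()-f0; print(round(z,4),arm.current_ee_pos()[2].round(4),f[2].round(1))
    if f[2]>5: break
arm.move_l([*Q,.25],feed=.25)
def tilt(t):
    r=np.radians(t); z=np.array([np.sin(r),0,-np.cos(r)]); y=np.array([0,1.,0]); return np.column_stack([np.cross(y,z),y,z])
for t in (65,60,55,50,45):
    for x in (.40,.44,.36):
        if arm.solve_ik([x,-.04,.10],tilt(t)) is not None:
            print(t,x); arm.move_to([x,-.04,.14],tilt(t)) ; im,c=snap("wrist","w6")
            u=proj(c,[.616,-.039,.07]).round(0); print(u,c["cam_to_world"][:3,3])
            raise SystemExit
```

```text
bar [0.51337922 0.36669479] [0.57479966 0.36126806] [0.54408944 0.36398142] 0.06165971081055458 shell y yaw -5.0491874746737695
lug [0.5388893  0.31275805]
0.005 0.005 0.4
0.004 0.004 1.0
0.003 0.003 0.9
0.002 0.002 0.2
0.001 0.001 1.2
0.0 0.0003 8.7
```

```bash
cat >> h.py <<'E'
def tilt(t,az=0):
    r=np.radians(t);a=np.radians(az); z=np.array([np.sin(r)*np.cos(a),np.sin(r)*np.sin(a),-np.cos(r)]); y=np.array([-np.sin(a),np.cos(a),0]); return np.column_stack([np.cross(y,z),y,z])
E
python3 - <<'E'
from h import *
best=[]
D0=arm.get_calibration("wrist")
T=np.eye(4);T[:3,:3]=arm.current_tool_rot();T[:3,3]=arm.current_ee_pos()
X=np.linalg.inv(T)@D0["cam_to_world"]
for t in (60,50,40,30):
  for az in (0,30,60,90,-30,-60,-90,120,150,180):
    for d in (.15,.2,.25):
      for z in (.12,.16,.22):
        for s in (1,-1):
          Rr=tilt(t,az); 
          if s<0: Rr=Rr@np.diag([-1,-1,1])
          a=np.radians(az); p=[B[0]-d*np.cos(a),B[1]-d*np.sin(a),z]
          T=np.eye(4);T[:3,:3]=Rr;T[:3,3]=p; C=T@X
          u=proj({"intrinsics":D0["intrinsics"],"cam_to_world":C},[*B,.07])
          if 150<u[0]<490 and 30<u[1]<250 and arm.solve_ik(p,Rr) is not None: best.append((t,az,d,z,s,u.round().tolist(),C[:3,3].round(2).tolist()))
best.sort(key=lambda b:(b[6][2])/np.hypot(b[6][0]-B[0],b[6][1]-B[1]))
for b in best[:10]: print(b)
E
```

```text
(60, -60, 0.25, 0.16, 1, [311.0, 244.0], [0.4, 0.34, 0.19])
(60, 30, 0.25, 0.16, 1, [311.0, 244.0], [0.24, -0.25, 0.19])
(60, 90, 0.25, 0.16, 1, [311.0, 244.0], [0.62, -0.47, 0.19])
(60, 60, 0.25, 0.16, 1, [311.0, 244.0], [0.4, -0.41, 0.19])
(60, -90, 0.25, 0.16, 1, [311.0, 244.0], [0.62, 0.39, 0.19])
(60, 90, 0.2, 0.16, 1, [311.0, 231.0], [0.62, -0.42, 0.19])
(60, 60, 0.2, 0.16, 1, [311.0, 231.0], [0.43, -0.37, 0.19])
(60, -90, 0.2, 0.16, 1, [311.0, 231.0], [0.62, 0.34, 0.19])
(60, 30, 0.2, 0.16, 1, [311.0, 231.0], [0.29, -0.23, 0.19])
(60, -60, 0.2, 0.16, 1, [311.0, 231.0], [0.43, 0.29, 0.19])
```

Run:
```python
from h import *
arm.grip(.085)
a=np.radians(60); p=[B[0]-.2*np.cos(a),B[1]-.2*np.sin(a),.16]
arm.move_to([p[0],p[1],.3],R(150)); arm.move_to(p,tilt(60,60)); im,c=snap("wrist",None)
u=proj(c,[*B,.07]).astype(int); print(u,c["cam_to_world"][:3,3],arm.current_t())
for z in (.044,.076,.108,.112,.128): print(z,proj(c,[*B,z]).round(1))
x0,y0=u[0]-80,max(0,u[1]-110)
cv2.imwrite("pics/w6.png",cv2.resize(im[y0:y0+190,x0:x0+160],None,fx=3.1,fy=3.1,interpolation=cv2.INTER_CUBIC)); print(x0,y0)
```

```text
Traceback (most recent call last):
rig.Unreachable: the arm cannot take that pose within its joint ranges
```

Run:
```python
from h import *
a=np.radians(60); p=[B[0]-.2*np.cos(a),B[1]-.2*np.sin(a),.16]
arm.move_to([.45,-.2,.3],R(90)); arm.move_to(p,tilt(60,60)); im,c=snap("wrist",None)
u=proj(c,[*B,.07]).astype(int); print(u,c["cam_to_world"][:3,3],arm.current_t())
for z in (.044,.076,.108,.112,.128): print(z,proj(c,[*B,z]).round(1))
x0,y0=u[0]-80,max(0,u[1]-110)
cv2.imwrite("pics/w6.png",cv2.resize(im[y0:y0+190,x0:x0+160],None,fx=3.1,fy=3.1,interpolation=cv2.INTER_CUBIC)); print(x0,y0)
```

```text
[311 230] [ 0.42503661 -0.3691319   0.18628103] 69.5333
0.044 [311.4 207.5]
0.076 [311.4 236.5]
0.108 [311.4 266.8]
0.112 [311.4 270.7]
0.128 [311.4 286.4]
231 120
```

View pics/w6.png

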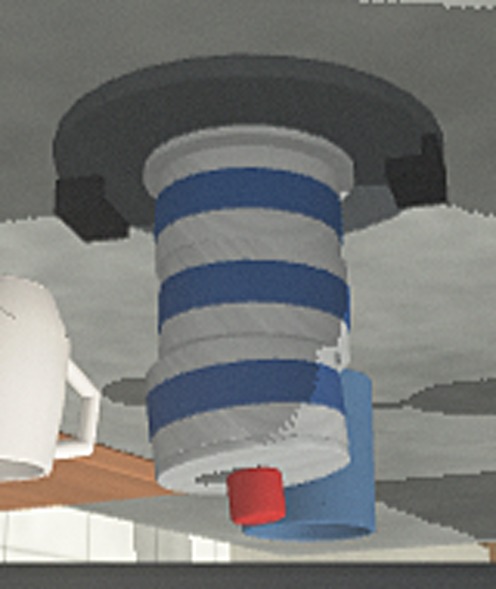

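The oblique view (image inverted) shows the top tin tilted and unseated on the camera side, with the lower two nested. I'll regrip the top tin together with its plate, lift it slightly, and search for the seat by contact height.

Run:
```python
from h import *
arm.move_to([.45,-.1,.3],R(90)); yaw=BY+90; z=.084
arm.grip(.085); arm.move_to([*B,.19],R(yaw)); arm.move_l([*B,z],feed=.12); arm.grip(0); print("w",arm.current_width())
arm.move_l([*B,z+.010],feed=.03); arm.sleep(.2)
e=np.array([np.cos(np.radians(yaw)),np.sin(np.radians(yaw))]); f=np.array([e[1],-e[0]])
res=[]
for ce,cf in [(0,0),(.002,0),(.004,0),(-.002,0),(0,.002),(0,-.002)]:
    p=B+ce*e+cf*f
    arm.move_l([*p,z+.010],feed=.05); arm.sleep(.1); f0=arm.current_force(); zz=z+.008
    while zz>z-.008:
        zz-=.001; arm.move_l([*p,zz],feed=.03); F=arm.current_force()-f0
        if F[2]>5: break
    print(ce,cf,round(zz-z,4),F.round(1),arm.current_width(),round(arm.current_t(),1)); res.append(zz)
    if zz<max(res)-.0025: break
```

```text
w 0.06350187885680843
0 0 -0.001 [-4.3  0.8 14. ] 0.06376452610386692 79.0
0.002 0 -0.0 [-0.1 -0.1  7.6] 0.06367300768545643 81.5
0.004 0 -0.0 [-1.2 -0.8  9.4] 0.06399529691898215 83.9
-0.002 0 0.001 [0.5 1.2 5.1] 0.06338990783247941 86.1
0 0.002 -0.0 [-0.7 -0.8  7.6] 0.0639202785090687 88.6
0 -0.002 -0.0 [1.5 0.5 6.2] 0.06401334644940604 91.0
```

Run:
```python
from h import *
yaw=BY+90; z=.084
e=np.array([np.cos(np.radians(yaw)),np.sin(np.radians(yaw))]); f=np.array([e[1],-e[0]])
for ce,cf in [(0,-.004),(.001,-.0055),(.0015,-.0025)]:
    p=B+ce*e+cf*f
    arm.move_l([*p,z+.006],feed=.06); arm.sleep(.1); f0=arm.current_force(); zz=z+.002
    while zz>z-.008:
        zz-=.001; arm.move_l([*p,zz],feed=.04); F=arm.current_force()-f0
        if F[2]>6: break
    print(ce,cf,round(zz-z,4),F.round(1),round(arm.current_t(),1))
    if zz<z-.0015: break
arm.move_l([*p,zz+.0005],feed=.02)
snap("side","d7"); 
im=cv2.imread("pics/d7.png"); c=arm.get_calibration("side"); u=proj(c,[*B,.07]).astype(int);print(u)
cv2.imwrite("pics/d7c.png",cv2.resize(im[u[1]-70:u[1]+70,u[0]-80:u[0]+80],None,fx=4,fy=4,interpolation=cv2.INTER_CUBIC))
```

```text
0 -0.004 0.0 [-0.4 -0.   7.5] 91.9
0.001 -0.0055 0.0 [-1.3 -0.2  6.7] 92.8
0.0015 -0.0025 -0.001 [-0.6  0.8  7.4] 93.9
[358 262]
```

View pics/d7c.png

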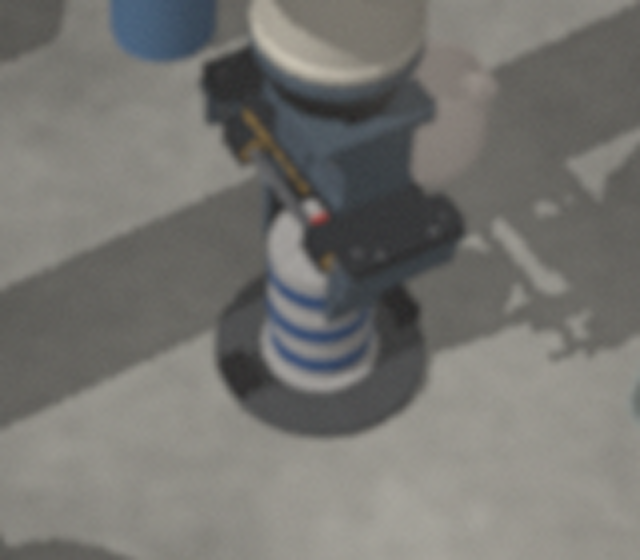

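The search is ambiguous, so I'll park the tin with its plate on free counter. That centres it in the grip on both axes and gives a direct view of tin 2.

Run:
```python
from h import *
yaw=BY+90; p=arm.current_ee_pos()[:2]; Q=(.47,.08)
arm.move_l([*p,.16],feed=.2); print("w",arm.current_width())
arm.move_to([*Q,.06],R(yaw)); print(down(Q,.004,lim=4,zfast=.016,step=.002)); arm.grip(.085); arm.move_l([*Q,.12],feed=.25)
arm.move_to([.69,-.02,.26],R(90)); im,c=snap("wrist","w8"); print(arm.current_t())
for n,q in (("base",[*B,.011]),("rim2",[*B,.076])): print(n,proj(c,q).round(1))
u=proj(c,[*B,.05]).astype(int)
y0=max(0,u[1]-90); x0=u[0]-110; print(x0,y0)
cv2.imwrite("pics/w8c.png",cv2.resize(im[y0:y0+180,x0:x0+220],None,fx=3.3,fy=3.3,interpolation=cv2.INTER_CUBIC))
```

```text
w 0.063833780821544
(0.01, np.float64(8.163477345032412))
99.7583
base [292.6 138. ]
rim2 [289.2 137. ]
180 47
```

View pics/w8c.png

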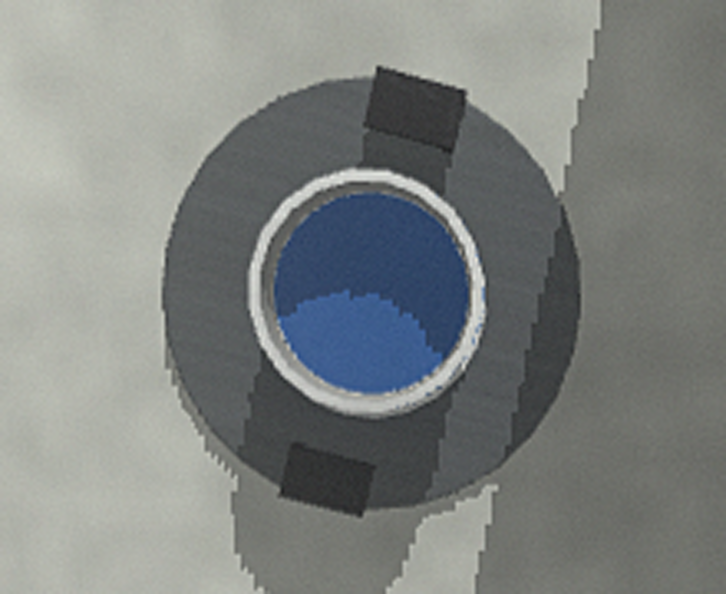

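Run:
```python
from h import *
c=arm.get_calibration("wrist")
t2=ray(c,(291.2,135.6),.076)[:2]; print("t2",t2,"base",ray(c,(292.7,135.6),.008)[:2])
yaw=BY; Q=(.47,.08); pz=.010
arm.grip(.085); arm.move_to([*Q,.10],R(yaw)); arm.move_l([*Q,pz],feed=.12); arm.grip(0); print("w",arm.current_width())
arm.move_l([*Q,.17],feed=.2); print("w",arm.current_width())
arm.move_to([*t2,.10],R(yaw)); z=.072+pz
arm.move_l([*t2,z+.006],feed=.08); arm.sleep(.2); f0=arm.current_force(); zz=z+.006
while zz>z-.002:
    zz-=.001; arm.move_l([*t2,zz],feed=.03); F=arm.current_force()-f0; print(round(zz-z,4),F.round(1))
    if F[2]>6: break
print(arm.current_width(),arm.current_t())
```

```text
t2 [ 0.61472873 -0.03689756] base [ 0.61347099 -0.03873384]
w 0.06391461291989659
w 0.063840486326238
0.005 [-1.  -1.2  0.5]
0.004 [-0.6 -0.7  0.9]
0.003 [-0.1 -0.6  0.6]
0.002 [ 0.2 -1.1  0.8]
0.001 [-0.7 -0.9  0.9]
0.0 [-1.7 -0.3  7.3]
0.06374008320783538 106.9
```

Run:
```python
from h import *
T=arm.current_ee_pos()[:2]
arm.grip(.085); arm.move_l([*T,.17],feed=.25); arm.grip(0)
arm.move_l([*T,.134],feed=.15); arm.sleep(.2); f0=arm.current_force(); z=.132
while z>.122:
    z-=.001; arm.move_l([*T,z],feed=.03); arm.sleep(.05); f=arm.current_force()-f0; print(round(z,4),arm.current_ee_pos()[2].round(4),f.round(1))
    if f[2]>14: break
arm.move_l([*T,.26],feed=.3); arm.grip(.05)
# view stack obliquely
a=np.radians(60); p=[B[0]-.2*np.cos(a),B[1]-.2*np.sin(a),.16]
arm.move_to([.45,-.2,.3],R(90)); arm.move_to(p,tilt(60,60)); im,c=snap("wrist",None); print(arm.current_t())
cv2.imwrite("pics/w9.png",cv2.resize(im[120:310,231:391],None,fx=3.1,fy=3.1,interpolation=cv2.INTER_CUBIC))
```

```text
0.131 0.1311 [1.2 0.6 1. ]
0.13 0.13 [0.9 1.7 0. ]
0.129 0.129 [ 1.1  1.7 -0.4]
0.128 0.1282 [1.  1.1 5.2]
0.127 0.1281 [-2.8  2.3 17.7]
118.575
```

View pics/w9.png

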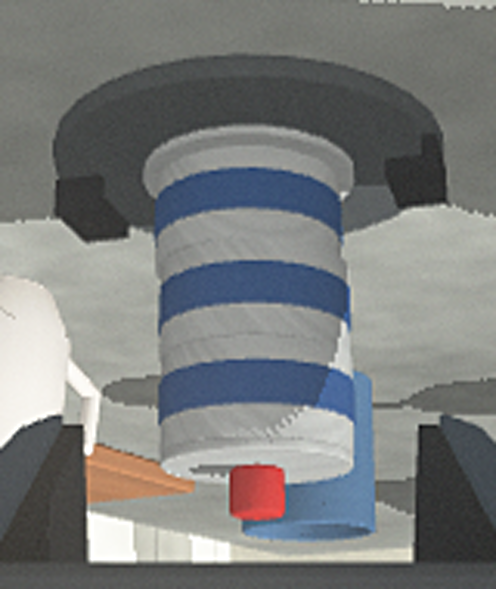

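The stack is now straight and nested, and the plate is level with the knob top at 0.128. Next is the shell.

Run:
```python
from h import *
S=np.array([.5437,.3635]); C=np.array([.6148,-.0386]); bx=-14.
arm.move_to([.45,0,.3],R(85)); arm.grip(.05)
arm.move_to([*S,.20],R(85)); arm.move_l([*S,.1352],feed=.12); arm.grip(0); print("w",arm.current_width())
arm.move_l([*S,.29],feed=.2); print("w",arm.current_width(),arm.current_t())
arm.move_to([*C,.29],R(bx+60)); print("w",arm.current_width())
arm.move_l([*C,.165],feed=.15)
z,df=down(C,.1432,lim=5,zfast=.016,step=.002); print("z",z-.1432,df,arm.current_force(),arm.current_width(),arm.current_t())
```

```text
w 0.015582604161370814
w 0.015387063312498266 125.825
w 0.015761230786217308
z 0.0 3.1086315056564304 [ 1.09573471 -0.25607509  0.60022118] 0.015884081093220887 130.7167
```

Run:
```python
from h import *
C=np.array([.6148,-.0386]); bx=-14.
arm.sleep(.1); t0=arm.current_torque()
for a in (45,30,18,10,5,2,0,-2,-4,-6,-8):
    arm.move_l([*C,.1432],R(bx+a)) if a>20 else arm.move_l([*C,.1432],R(bx+a),feed=.02)
    t=arm.current_torque()-t0; f=arm.current_force(); print(a,t.round(2),f.round(1),round(arm.current_t(),1))
    if a<15 and abs(t[2])>.6: break
print(arm.current_width())
```

```text
45 [-0.08  0.06 -0.08] [ 1.7 -0.8  2.2] 131.2
30 [-0.    0.08 -0.06] [ 0.1 -0.1  3.4] 131.6
18 [-0.17  0.18 -0.08] [ 0.1 -1.2  4. ] 132.0
10 [-0.02  0.22 -0.06] [ 0.5 -0.8  4.5] 132.3
5 [-0.12  0.15 -0.14] [-0.3 -1.3  5.6] 132.5
2 [-0.14  0.18 -0.14] [ 2.  -1.   4.4] 132.8
0 [-0.17  0.13 -0.06] [ 1.1 -0.6  5. ] 133.0
-2 [-0.24  0.22 -0.05] [-0.3 -0.6  5.9] 133.3
-4 [-0.21  0.31 -0.05] [ 1.2 -1.3  5.7] 133.5
-6 [-0.12  0.34 -0.07] [-0.7 -0.1  6.1] 133.8
-8 [-0.14  0.29 -0.05] [-0.8 -1.3  5.5] 134.0
0.0157989791358753
```

Run:
```python
from h import *
C=np.array([.6148,-.0386]); yaw=-22
for z in (.147,.152,.160,.185):
    arm.move_l([*C,z],feed=.03); arm.sleep(.2); print(z,arm.current_force().round(1),arm.current_torque().round(2),arm.current_width())
im,c=snap("side",None); u=proj(c,[*C,.08]).astype(int)
im2,c2=snap("scene",None); u2=proj(c2,[*C,.08]).astype(int)
k=[cv2.resize(i[v[1]-60:v[1]+60,v[0]-50:v[0]+50],None,fx=4,fy=4,interpolation=cv2.INTER_CUBIC) for i,v in((im,u),(im2,u2))]
cv2.imwrite("pics/l1.png",np.hstack(k)); print(arm.current_t())
```

```text
0.147 [ 1.1  0.2 -7.8] [-0.15  0.11  0.04] 0.015938348990261926
0.152 [ 0.4 -0.8 -7.9] [-0.09  0.08 -0.01] 0.01573533617559874
0.16 [ 0.2 -0.  -8.2] [-0.13  0.13 -0.04] 0.01589723485349434
0.185 [ 1.  -0.3 -8.3] [-0.11  0.12 -0.02] 0.016111060247886163
136.925
```

View pics/l1.png

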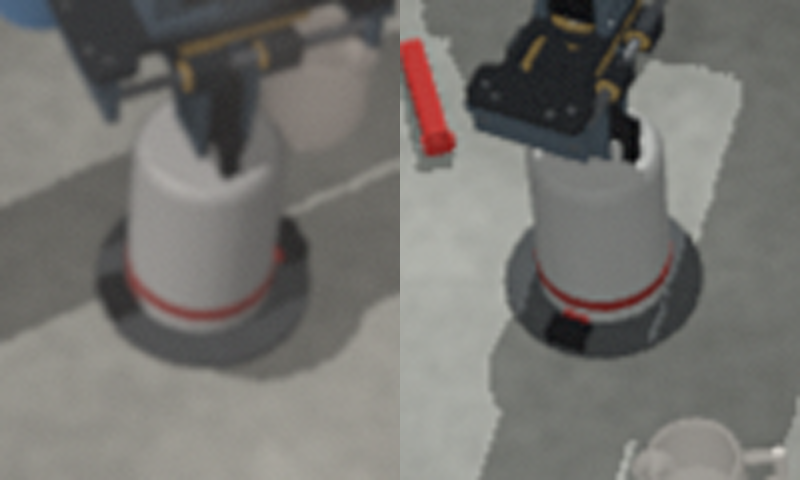

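Both views show the whole carrier hanging from the shell with about 10 N of lift, so the catches hold. I'll set it down, twist further clockwise under light load to confirm the stop, then lift again and carry it to the mat.

Run:
```python
from h import *
C=np.array([.6148,-.0386]); yaw=-22
z,df=down(C,.1405,lim=14,zfast=.016,step=.001); print("down",z,df); arm.sleep(.1); t0=arm.current_torque()
for a in (1,2,3,4,6,9,12):
    arm.move_l([*C,z],R(yaw-a),feed=.02); t=arm.current_torque()-t0; print(a,t[2].round(3),arm.current_force().round(1))
print(arm.current_width(),arm.current_t())
```

```text
down 0.14250000000000002 16.172941142974366
1 0.114 [-2.6  0.6  8.3]
2 0.054 [-0.8  0.6  6.5]
3 0.099 [-1.3 -0.4  7.1]
4 0.073 [-1.8 -0.4  6.7]
6 -0.08 [-0.4  0.2  7.5]
9 -0.241 [-0.5  0.3  6.1]
12 -0.183 [-0.9 -0.   6.1]
0.015940833723563575 142.8083
```

Run:
```python
from h import *
C=np.array([.6148,-.0386]); z=.1425; M=np.array([.5085,-.3565])
for a in (36,40,45,50):
    arm.move_l([*C,z],R(-a),feed=.02); print(a,arm.current_torque()[2].round(3))
arm.move_l([*C,.19],feed=.08); arm.sleep(.2); print(arm.current_force().round(1),arm.current_width())
im,c=snap("side",None); u=proj(c,[*C,.06]).astype(int)
im2,c2=snap("scene",None); u2=proj(c2,[*C,.06]).astype(int)
k=[cv2.resize(i[v[1]-50:v[1]+50,v[0]-50:v[0]+50],None,fx=4,fy=4,interpolation=cv2.INTER_CUBIC) for i,v in((im,u),(im2,u2))]
for kk,cc,v in((k[0],c,u),(k[1],c2,u2)):   # mark where the catch tops lie if shell is at the stop
    for s in(1,-1):
        a=np.radians(-50); q=proj(cc,[C[0]+s*.061*np.cos(a),C[1]+s*.061*np.sin(a),.068])
        cv2.circle(kk,tuple(int(x) for x in (q-v+50)*4),4,(0,255,0),-1)
cv2.imwrite("pics/l2.png",np.hstack(k)); print(arm.current_t())
```

```text
36 -0.068
40 -0.188
45 -0.15
50 -0.185
[ 0.5  1.  -8.1] 0.015626098856476582
144.85
```

View pics/l2.png

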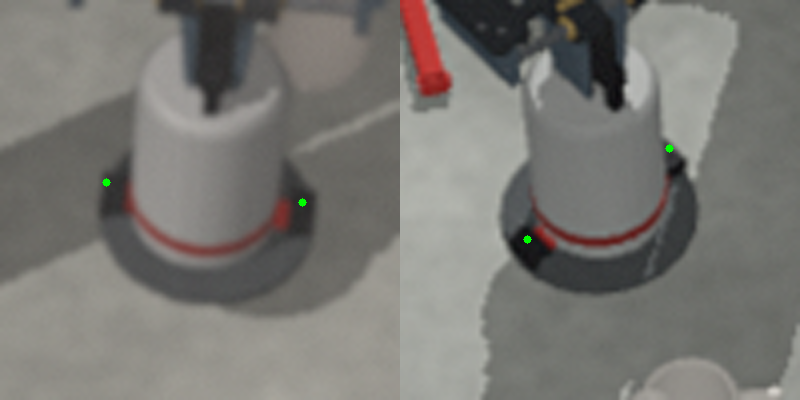

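The catches line up with the shell's lug axis, and the base turned along with it, so the shell is at the stop and lifted. Now I carry it to the mat.

Run:
```python
from h import *
M=np.array([.5085,-.3565]); C=arm.current_ee_pos()[:2]
arm.move_l([*C,.215],feed=.1); arm.move_l([*M,.215],feed=.15); print("w",arm.current_width(),arm.current_force().round(1))
z,df=down(M,.1485,lim=6,zfast=.02,step=.001); print("z",z,df,arm.current_t())
arm.grip(.045); arm.move_l([*M,.26],feed=.15); arm.grip(.085)
arm.move_to([.45,-.1,.35],R(60)); arm.sleep(.3)
im2,c2=snap("scene",None)
cv2.imwrite("pics/end.png",im2); print(arm.current_t())
```

```text
w 0.016117599136397064 [-0.3  0.3 -8.8]
z 0.1485 15.757645285735386 153.3167
157.3917
```

Run:
```python
from h import *
im=cv2.imread("pics/end.png"); c=arm.get_calibration("scene")
# dark base disc on the mat: compare mask centroid against predicted disc centre
g=im.astype(int); u=proj(c,[.5085,-.3565,.014]); print("pred",u)
roi=np.zeros(im.shape[:2],bool); roi[int(u[1])-45:int(u[1])+45,int(u[0])-45:int(u[0])+45]=1
hsv=cv2.cvtColor(im,cv2.COLOR_BGR2HSV); mat=cv2.inRange(hsv,(8,70,60),(22,255,255)); n,l,st,ce=cv2.connectedComponentsWithStats(mat)
for i in range(1,n):
    if st[i,4]>300 and st[i,0]<250: print(st[i])
print(np.r_[[proj(c,[.5085+a,-.3565+b,.006]) for a in(-.095,.095) for b in(-.095,.095)]].round())
k=im[170:330,100:460]; cv2.imwrite("pics/endc.png",cv2.resize(k,None,fx=2.2,fy=2.2,interpolation=cv2.INTER_CUBIC))
```

```text
pred [187.47749984 243.35214316]
[ 192    0   37   54 1078]
[ 152  220   72   53 1633]
[165 283  29  30 488]
[ 190  383   32   62 1575]
[[161. 221.]
 [224. 221.]
 [149. 271.]
 [217. 271.]]
```

View pics/endc.png

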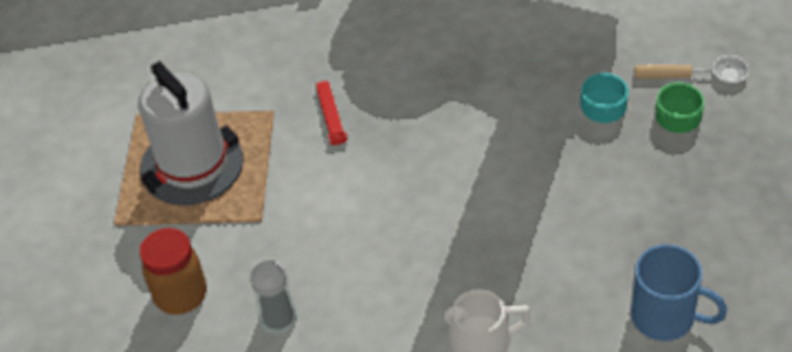

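The carrier stands upright on the mat, with the disc centre at crop px (191,162) and the mat centre near (195,166). Nothing else has moved, so I'm handing in.

```bash
python3 -c "
from rig import arm
print(arm.sign_off())"
```

```text
the job is handed in; nothing more can be done
None
```

I stacked the three tins, pressed the plate home, locked the shell under both catches, checked that with two test lifts, and set the carrier upright near the mat's centre; the job is handed in at about 157 s. The third tin first sat crooked with the plate already on, so I lifted the two off together, reseated them and checked the height before fitting the shell.

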